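File a carton of key blanks in the index drawer and close the follower up

ROBOT

A 7-joint arm with a two-finger parallel gripper is mounted at the origin on the work surface. World frame = base frame: x ahead of the robot, y to its left, z up, the work surface at z = 0. Lengths are in m, angles in degrees, forces in N, time in s.
With the tool pointing down it reaches from about 0.425 to 0.95 m from the base axis. Payload 16.7 kg.
Tool frame: the origin (TCP) lies at the very end of the fingers, on their centre line; the grasp point (between the pads) lies 19 mm behind it; z points along the fingers, x is the direction in which the jaws open and shut, and the axes are right-handed (so a half turn about z gives the same grasp; the last joint's range is limited). The gripper opens to 94 mm and grips with 3 to 60 N. Pads are 16 mm wide; open, the fingers measure 119 mm over their backs; the gripper's body (75 mm by 177 mm) begins 78 mm behind the grasp point.
Start: joints at [-76.69, 24.414, 4.234, 92.017, -1.954, 63.644, -3.845], TCP at [0.252, 0.626, 0.205] pointing down, gripper open.
Joint ranges: [-163.25, 163.25], [-28.42, 122.38], [-70.27, 78.77], [12.13, 141.07], [-58.53, 238.53], [9.26, 117.41], [-156.51, 156.51]. Speed limits (degrees/s): [108.29, 108.29, 136.94, 136.94, 172.46, 172.46, 172.46].

INTERFACE

Orientations are given as [roll, pitch, yaw] about the fixed x, y, z axes, in that order (R = Rz(yaw) Ry(pitch) Rx(roll)).
In Python, from station import robot gives the robot as it stands. The module is installed in compiled form; this text tells all that it offers.
- The arm moves only by the tool jog_arm, never from a script. Its argument "series" is one flat list of numbers, 7 for each row, row after row: the turn, a rotation vector about the world's x, y, z in rad, then the shift along the world's x, y, z in mm, then the finger opening in mm, from 0 to 94. A call has 1 to 8 rows; each row shifts and turns the pose as measured when the row begins; what a row does not reach is not made up. A row lasts 1/10 s, in which the tool goes at most 50 mm and 8.59 degrees, less where a joint would pass 70% of its speed; a pose out of reach is approached as far as the arm can. A call is refused whole if a number of a shift passes 50 or a number of a turn 0.15, either way. A call with a gripper value outside its range is refused whole. The fingers move at their own pace and stop on an object; the grip force is fixed at half the most. Time passes only in rows, so rows that do not move let the fingers close. It gives the time, the measured TCP pose, the force and the opening at its end, in the units of the state.
- robot.observe(): the state, without advancing time (a new reading comes with each control period).
- robot.snapshot(name): name is "side" or "top" or "wrist"; returns (picture, depth): 400x640x3 uint8, blue, green, red; 400x640 float32, m along the optical axis (not along the pixel's ray), 0 where there is no reading.
- robot.camera_info(name): a dict with "camera_matrix" (3x3 intrinsics, pixels), "position" and "attitude" of the camera in the world; the wrist camera has in their place "tool_from_camera" (4x4, takes a point from camera to tool coordinates, whose origin is the TCP and whose axes are the tool frame's). Camera axes: x right, y down, z forward; pixel columns grow to the right and rows downward; lengths in m; the calibration is good to about 2 mm. A picture is of the moment at which its call begins: read the wrist's pose just before it. camera_info takes no time and is no camera call.
- robot.sign_off(): hands the job in, once; it reports no verdict.
Trained networks look in the newest picture that a camera, given by its name, has taken for a name from the list of things; names that differ only in an ending like _2 or _b are one class to them, and where a whole thing is asked for, a point or a joint stands for the part that bears it (a point fixed in the world has none). Each returns a list of dicts, best first, with "score" (0 to 1); they miss things now and then, are a little off and sometimes report something else, mostly with a low value. They report only what shows in the picture. A call takes as long as a camera call. They do not tell look-alikes from the thing itself.
- robot.search_frame(camera, thing): "bbox" ([left, top, right, bottom] in pixels, round what is visible of it).
- robot.place_of(camera, thing): "point" ([column, row] in pixels: a listed point, or the origin of a listed thing).
The state is a dict: "time": time; "qpos": joint angles; "joint_vel": joint speeds; "joint_efforts": joint torques, N m; "eef_pos": TCP position; "eef_rot": TCP orientation; "force": force on the tool from outside, world axes, zero at the start; "moment": the same for the moment, N m; "opening": opening from 0.0 (shut) to 1.0 (fully open).
Only numpy, scipy, OpenCV 4.12 (cv2) and the standard library are available. Lean on these libraries where they do the work, as an engineer would, in place of code of your own. Each camera call takes 0.05 s, during which the arm holds its last target. There are 200 camera calls.

TASK

A carton of key blanks is still out on the bench. Pull the left-hand drawer of the steel cabinet right out to its stop, stand the carton upright in it behind those filed there, just before the follower plate, then draw the follower up from behind until the whole row is snug against the drawer front. Be gentle with drawer and follower, keep all cartons standing, leave the right-hand drawer and the other things on the bench alone, and leave the drawer fully out.

Things in the scene. Friction and masses are not known exactly. Their poses are not given: they have to be found in the camera images.
- cabinet: Grey steel bench-top cabinet, two drawers side by side, 218 wide (y), 270 deep (x), 140 high; fixed. Origin: bench level, middle of its front face; x points into the cabinet (drawers come out along -x), y to the left as the robot faces it. A drawer does not come out altogether: its back third stays under the cabinet's top, the rest is then open from above.
- drawer: Left-hand (+y) drawer, shut at first. Slides out along -x with about 5 N of friction, more than 120, to a hard stop; stays where left. Axes as the cabinet's. Origin: bench level, mid-width, inside face of its front panel (in the plane of the cabinet's face when shut). Panel 10 thick, 104 wide, top at z 136. Floor top at z 20; inside 88 wide, 242 long; low side walls, tops at z 52.
- handle (a point): Middle of the bar of the left-hand drawer's bow handle: level round bar 8 in diameter, 68 long along the drawer's y, 108 above the bench, 32 below the cabinet's top. Its centre is 40 out from the front panel, which leaves 36 clear between bar and panel, open from above. Axes as the drawer's.
- other_handle (a point): The same point on the right-hand drawer, which is alike and is to stay shut.
- follower: Follower in the left-hand drawer: upright dark steel plate 70 wide, 98 high, 5 thick (rolled top edge 8), top 118 above the bench. Slides along the drawer with about 4 N of friction, stays square and where left. At first 116 to 132 behind the drawer front, with at least 34 free before it. Origin: on its front face, on the drawer floor, mid-width; x to the drawer's back. Foot behind it 14 high.
- carton_mid (a point): Middle (45 above the underside) of the carton to file: closed cardboard carton 24 thick (its x), 64 wide (its y), 90 high (its z), 0.15 to 0.3 kg, standing on the bench left or right of the cabinet. It goes into the drawer upright with its thickness along the drawer; either large face may look forward.
- filed1_mid (a point): Middle (45 above the underside) of the foremost filed carton in the left-hand drawer; as the carton to file, standing with its x along the drawer. Two more filed cartons stand behind it, all loose and some millimetres apart. The follower and the full row slide together with 7 to 12 N; 20 N is ample to press it snug.
- filed2_mid (a point): Middle (45 above the underside) of a filed carton, 64 wide, 90 high. Of this and filed3 one is thin and one thick (not said which; 13 to 29 thick along the drawer); one of them stands in the left-hand drawer, second in the row, the other in the right-hand drawer.
- filed3_mid (a point): Middle (45 above the underside) of a filed carton, 64 wide, 90 high. Of this and filed2 one is thin and one thick (not said which; 13 to 29 thick along the drawer); one of them stands in the left-hand drawer, second in the row, the other in the right-hand drawer.
- filed4_mid (a point): Middle (45 above the underside) of a filed carton, 64 wide, 90 high. Of this and filed5 one is thin and one thick (not said which; 13 to 29 thick along the drawer); one of them stands in the left-hand drawer, third in the row, the other in the right-hand drawer.
- filed5_mid (a point): Middle (45 above the underside) of a filed carton, 64 wide, 90 high. Of this and filed4 one is thin and one thick (not said which; 13 to 29 thick along the drawer); one of them stands in the left-hand drawer, third in the row, the other in the right-hand drawer.
- padlock: A loose brass padlock standing on the bench, 60 x 30 x 88; a bystander.
- oil: A loose white plastic oil bottle, 56 in diameter, 150 high; a bystander.
- brush: A loose brush lying on the bench; a bystander.
Things that resemble listed ones, but are neither listed nor needed, are in the scene too. What is shaped like the part that bears carton_mid but purple is not meant.

How it is judged (in metres and radians):
On the way, in this order (a step that is already met when the one before it is completed fails the run):
1. the left-hand drawer is pulled out to its stop (within 4 mm) with the filed cartons standing (x of drawer in the frame of cabinet below -0.171 m and angle between each of filed1_mid, filed2_mid, filed3_mid, filed4_mid, filed5_mid's own z axis and vertical below 0.15 rad), for 0.2 s.
2. the carton stands released on the drawer floor, across the drawer, between the filed cartons and the follower (x of drawer in the frame of cabinet below -0.171 m and angle between carton_mid's own z axis and vertical below 0.08 rad and z of carton_mid in the frame of drawer between 0.06 and 0.069 m and x of carton_mid in the frame of drawer above 0.06 m and y of carton_mid in the frame of drawer between -0.015 and 0.015 m and angle between the x axis of carton_mid and the x axis of drawer, either way round below 0.3 rad and x of carton_mid in the frame of follower below -0.0105 m and linear speed of carton below 0.03 m/s and contact force between the fingers and carton below 0.1 N), for 0.2 s.
At the end, for the whole second after the job is handed in: Drawer within 4 mm of its stop; all cartons standing upright (0.08 rad) on the drawer floor, the new one last and square (0.08 rad), touching the follower (2.5 mm); the follower drawn up so that no more than 2.5 mm of slack is left in the whole row between drawer front and follower; all at rest (x of drawer in the frame of cabinet below -0.171 m and ((y of each of filed2_mid, filed4_mid in the frame of drawer above -0.05 m and x of follower in the frame of drawer between 0.076 and 0.0815 m) or (y of each of filed2_mid, filed5_mid in the frame of drawer above -0.05 m and x of follower in the frame of drawer between 0.083 and 0.0885 m) or (y of each of filed3_mid, filed4_mid in the frame of drawer above -0.05 m and x of follower in the frame of drawer between 0.09 and 0.0955 m) or (y of each of filed3_mid, filed5_mid in the frame of drawer above -0.05 m and x of follower in the frame of drawer between 0.097 and 0.1025 m)) and angle between each of carton_mid, filed1_mid, filed2_mid, filed3_mid, filed4_mid, filed5_mid's own z axis and vertical below 0.08 rad and z of carton_mid in the frame of drawer between 0.06 and 0.069 m and x of carton_mid in the frame of follower between -0.015 and -0.0105 m and y of carton_mid in the frame of drawer between -0.015 and 0.015 m and z of filed1_mid in the frame of drawer between 0.06 and 0.069 m and z of filed2_mid in the frame of drawer between 0.06 and 0.069 m and z of filed3_mid in the frame of drawer between 0.06 and 0.069 m and z of filed4_mid in the frame of drawer between 0.06 and 0.069 m and z of filed5_mid in the frame of drawer between 0.06 and 0.069 m and angle between the x axis of carton_mid and the x axis of drawer, either way round below 0.08 rad and linear speed of each of carton, follower below 0.01 m/s).
It fails at once if the drawer, its handle or the follower is forced (more than 35 N) (contact force between the fingers and drawer above 35 N).
It fails at once if the right-hand drawer is pulled open by more than 10 mm (x of other_handle in the frame of cabinet below -0.06 m).
It fails at once if the padlock, bottle or brush is moved by more than 30 mm (distance of any of padlock, oil, brush from where it was at the start of the episode above 0.03 m).
It also fails if it takes over 64 s, if anything falls off the work surface, if the arm or the gripper's body presses on something with over 40 N, if the wrist force passes 120 N, or if a joint passes its speed limit or range.

## Working session

There is one attempt and no reset: what is moved stays moved. The work goes in short steps, Python scripts to look and compute and a tool call to move; the robot and the scene stay as the last step left them, time stands still between calls to the robot, and variables do not carry over. Pictures are saved under pics/ and viewed, about 8 in all and at most 12, crops included, and the job is handed in when it is done.

Besides the shell and the picture viewer there is one more tool, called after "Emit:" by a JSON object that holds its "name" and its "arguments", one argument or row to a line. jog_arm: Moves the arm, as the interface text tells. Its arguments: {"type":"object","properties":{"series":{"type":"array"}},"required":["series"]}

```bash
mkdir -p pics
cat > h.py <<'E'
from station import robot
import numpy as np, cv2
from scipy.spatial.transform import Rotation as R
def campose(n):
    i=robot.camera_info(n); K=np.array(i["camera_matrix"])
    if n=="wrist":
        s=robot.observe(); T=np.eye(4); T[:3,:3]=R.from_euler('xyz',s["eef_rot"],degrees=True).as_matrix(); T[:3,3]=s["eef_pos"]
        return K,T@np.array(i["tool_from_camera"])
    a=np.array(i["attitude"]); T=np.eye(4)
    T[:3,:3]=a if a.shape==(3,3) else R.from_euler('xyz',a,degrees=True).as_matrix()
    T[:3,3]=i["position"]; return K,T
def ray(K,T,p):
    d=T[:3,:3]@np.linalg.inv(K)@[p[0],p[1],1]; return T[:3,3],d
def at_z(K,T,p,z):
    o,d=ray(K,T,p); return o+d*(z-o[2])/d[2]
def cloud(K,T,D):
    v,u=np.indices(D.shape); P=np.stack([u,v,np.ones_like(u)],-1)@np.linalg.inv(K).T*D[...,None]
    return P@T[:3,:3].T+T[:3,3]
def proj(K,T,X):
    c=T[:3,:3].T@(np.array(X)-T[:3,3]); q=K@c; return q[:2]/q[2]
E
python3 - <<'E'
from h import *
print(robot.observe()); 
for n in("side","top","wrist"):
    K,T=campose(n); print(n,robot.camera_info(n))
    im,D=robot.snapshot(n); cv2.imwrite(f"pics/{n}0.png",im); np.savez(f"{n}0.npz",D=D,K=K,T=T,im=im)
    if n=="wrist": continue
    for t in("cabinet","drawer","handle","other_handle","carton_mid","follower","padlock","oil","brush"):
        f=robot.place_of(n,t)
        for r in f[:4]:
            u,v=np.round(r["point"]).astype(int); 
            P=cloud(K,T,D)[min(max(v,0),399),min(max(u,0),639)]
            print(n,t,round(r["score"],2),u,v,P.round(3))
E
```

```text
{'time': 0.0, 'qpos': array([-76.69018298,  24.45181902,   4.23182477,  92.05179806,
        -1.95418839,  63.64238036,  -3.84569927]), 'joint_vel': array([-0.05744629, -0.06807431, -0.01526922,  0.0531516 , -0.05091087,
       -0.0672968 , -0.01174025]), 'joint_efforts': array([ 6.26033379e-04, -9.35833812e+01,  3.66698049e+00, -4.54157817e+01,
       -4.88161063e-02,  2.07860529e-02,  1.29193136e-04]), 'eef_pos': array([0.25137008, 0.62598305, 0.20475403]), 'eef_rot': array([1.79994545e+02, 7.36139010e-02, 6.81208774e+01]), 'force': array([ 0.65892611, -0.42665843,  0.39882492]), 'moment': array([ 0.02385506, -0.08867136, -0.00732664]), 'opening': 1.0006220974642546}
side {'camera_matrix': array([[425.86536721,   0.        , 319.4752204 ],
       [  0.        , 425.86536721, 200.72617677],
       [  0.        ,   0.        ,   1.        ]]), 'position': array([ 0.43672566, -0.74463779,  0.87622271]), 'attitude': array([-1.35771146e+02, -3.31574039e-02, -1.38947638e+01])}
side cabinet 0.95 336 217 [ 0.655 -0.041  0.061]
side drawer 0.87 325 206 [0.652 0.059 0.001]
side handle 0.94 3
[... 922 characters left out ...]
 241 [0.509 0.337 0.089]
top carton_mid 0.69 153 279 [0.424 0.349 0.09 ]
top oil 0.95 451 188 [ 0.641 -0.338  0.062]
top brush 0.66 180 170 [0.69  0.329 0.02 ]
wrist {'camera_matrix': array([[284.52260701,   0.        , 321.09681947],
       [  0.        , 284.52260701, 201.24036167],
       [  0.        ,   0.        ,   1.        ]]), 'tool_from_camera': array([[ 9.99998869e-01, -8.00639965e-04, -1.27347984e-03,
         8.37108069e-04],
       [ 1.07747591e-03,  9.71997221e-01,  2.34989874e-01,
        -6.79151707e-02],
       [ 1.04967658e-03, -2.34990981e-01,  9.71996984e-01,
        -1.79512519e-01],
       [ 0.00000000e+00,  0.00000000e+00,  0.00000000e+00,
         1.00000000e+00]])}
```

```bash
python3 - <<'E'
import cv2,numpy as np
a=cv2.imread("pics/side0.png");b=cv2.imread("pics/top0.png")
cv2.imwrite("pics/m0.png",np.vstack([a[90:370],b[90:320]]))
cv2.imwrite("pics/c0.png",np.hstack([cv2.resize(a[100:180,200:300],None,fx=4,fy=4,interpolation=2),cv2.resize(b[210:290,130:230],None,fx=4,fy=4,interpolation=2)]))
E
python3 - <<'E'
from h import *
d=np.load("side0.npz");P=cloud(d["K"],d["T"],d["D"]);Q=P.reshape(-1,3)
e=np.load("top0.npz");P2=cloud(e["K"],e["T"],e["D"]).reshape(-1,3)
for n,q in(("side",Q),("top",P2)):
    # cabinet top
    m=(abs(q[:,2]-.14)<.006)&(q[:,0]>.55)&(abs(q[:,1])<.25)
    if m.sum()>50:
        r=cv2.minAreaRect(q[m][:,:2].astype(np.float32)*1000);print(n,"cab",r,np.median(q[m][:,2]),cv2.boxPoints(r).round())
    # cartons left top
    for lo,hi in((.46,.62),(.36,.46)):
        m=(abs(q[:,2]-.09)<.007)&(q[:,0]>lo)&(q[:,0]<hi)&(q[:,1]>.25)&(q[:,1]<.45)
        if m.sum()>10:
            print(n,"carton",m.sum(),cv2.minAreaRect(q[m][:,:2].astype(np.float32)*1000),np.median(q[m],0).round(3))
    m=(abs(q[:,2]-.109)<.006)&(q[:,0]>.5)&(q[:,0]<.66)&(abs(q[:,1])<.2)
    print(n,"bars",m.sum(),[ (k.sum(),q[m][k].mean(0).round(4),cv2.minAreaRect(q[m][k][:,:2].astype(np.float32)*1000)) for k in (q[m][:,1]>.015,q[m][:,1]<=.015) if k.sum()>3])
E
```

```text
side cab ((795.0152587890625, 8.874977111816406), (282.9039306640625, 224.0932159423828), 1.6512281894683838) 0.14032775793608854 [[ 650.  117.]
 [ 657. -107.]
 [ 940.  -99.]
 [ 933.  125.]]
side carton 132 ((524.968994140625, 343.8677978515625), (65.92418670654297, 25.926633834838867), 43.71521759033203) [0.524 0.34  0.09 ]
side carton 124 ((423.0372314453125, 361.7755432128906), (68.56953430175781, 24.71940803527832), 71.4444808959961) [0.422 0.357 0.09 ]
side bars 391 [(np.int64(146), array([0.6276, 0.0594, 0.1108]), ((631.1397705078125, 57.0764274597168), (44.87825393676758, 84.64824676513672), 1.2570210695266724)), (np.int64(245), array([ 0.6334, -0.045 ,  0.1108]), ((634.2040405273438, -43.583953857421875), (45.443702697753906, 117.08568572998047), 2.362265110015869))]
top cab ((794.3206787109375, 9.126045227050781), (281.4422912597656, 218.4286651611328), 1.903890609741211) 0.13856657274182327 [[ 650.  114.]
 [ 657. -105.]
 [ 939.  -95.]
 [ 931.  123.]]
top carton 319 ((524.2503051757812, 344.98297119140625), (64.40513610839844, 24.724761962890625), 42.10210037231445) [0.523 0.344 0.089]
top carton 334 ((422.013671875, 362.3845520019531), (64.93351745605469, 24.755094528198242), 71.724853515625) [0.422 0.361 0.089]
top bars 556 [(np.int64(241), array([0.6259, 0.0601, 0.11  ]), ((630.4573364257812, 61.38187789916992), (44.96876525878906, 91.23822784423828), 2.572965145111084)), (np.int64(315), array([ 0.6316, -0.0446,  0.1097]), ((635.235595703125, -40.858524322509766), (111.45391845703125, 47.11883544921875), 88.94837188720703))]
```

View pics/m0.png

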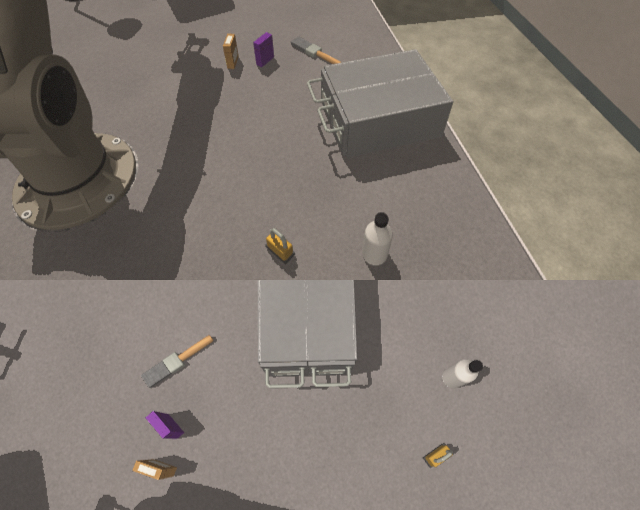

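View pics/c0.png

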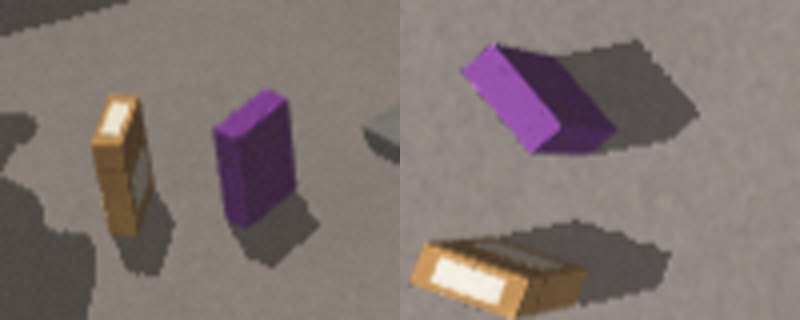

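The scene holds two look-alike cartons: a brown one at side (232,141) / top (153,279), and a purple one at side (265,140) / top (161,241). The brass padlock is at side (279,341). The crop shows the first is cardboard brown with a label, so it is the carton to file, at about (0.422, 0.362) with its width axis at 71.7°. The purple one is the decoy. The cabinet's yaw is about 1.9° and the left handle is near (0.612, 0.057). I'll move over the handle.

Emit:
{"name": "jog_arm", "arguments": {
  "series": [0,0,0.05,22,-40,7,0,0,0,0.05,22,-40,7,0,0,0,0.05,22,-40,7,0,0,0,0.05,22,-40,7,0,0,0,0.05,22,-40,7,0,0,0,0.05,22,-40,7,0,0,0,0.05,22,-40,7,0,0,0,0.05,22,-40,7,0]
}}

```text
time: 1.85
eef_pos: [0.4265, 0.2988, 0.2617]
eef_rot: [-179.9, -0.0, 92.5]
force: [0.4, -0.3, 0.9]
opening: 0.356
```

Emit:
{"name": "jog_arm", "arguments": {
  "series": [0,0,0,22,-40,0,0,0,0,0,22,-40,0,0,0,0,0,22,-40,0,0,0,0,0,22,-40,0,0,0,0,0,22,-40,0,0,0,0,0,22,-40,0,0]
}}

```text
time: 2.45
eef_pos: [0.5628, 0.0481, 0.2652]
eef_rot: [179.7, -0.2, 92.7]
force: [2.0, -0.1, -1.2]
opening: 0.004
```

```bash
cat > look.py <<'E'
from h import *
import sys
def look(tag):
    K,T=campose("wrist"); im,D=robot.snapshot("wrist"); cv2.imwrite(f"pics/{tag}.png",im); np.savez(f"{tag}.npz",D=D,K=K,T=T,im=im)
    return K,T,im,D,cloud(K,T,D)
E
python3 - <<'E'
from look import *
K,T,im,D,P=look("w1"); print(robot.observe()["eef_pos"])
for t in("handle","other_handle","drawer"):
    for r in robot.place_of("wrist",t)[:3]: print(t,r["score"],r["point"],at_z(K,T,r["point"],.108).round(4))
q=P[D>0]
m=(abs(q[:,2]-.14)<.003)&(q[:,0]>.6); r=cv2.minAreaRect(q[m][:,:2].astype(np.float32)*1000);print("cab",r,cv2.boxPoints(r).round())
m=(q[:,2]>.1)&(q[:,2]<.118)&(q[:,0]<.628)&(q[:,0]>.58)&(abs(q[:,1])<.2)
for k in(q[m][:,1]>.005,q[m][:,1]<.005):
    s=q[m][k]; 
    if len(s)>5: print(len(s),np.median(s,0).round(4),s.min(0).round(3),s.max(0).round(3),np.polyfit(s[:,1],s[:,0],1))
E
```

```text
[0.56543602 0.04039126 0.26544314]
other_handle 0.67 [237.9, 227.6] [ 0.6156 -0.0521  0.108 ]
cab ((711.0570678710938, -20.84344482421875), (111.37215423583984, 165.4210662841797), 2.59668231010437) [[ 652.   59.]
 [ 659. -106.]
 [ 770. -101.]
 [ 763.   64.]]
281 [0.6147 0.0797 0.1114] [0.608 0.013 0.106] [0.628 0.1   0.114] [-0.02021019  0.61720655]
489 [ 0.6163 -0.0485  0.1116] [ 0.611 -0.093  0.106] [ 0.628 -0.006  0.114] [-0.01916035  0.61615998]
```

View pics/w1.png

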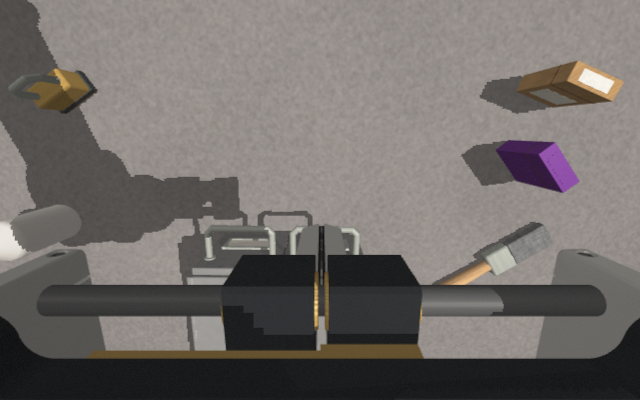

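Run:
```python
from h import *
d=np.load("w1.npz");P=cloud(d["K"],d["T"],d["D"]);q=P[d["D"]>0]
c=np.deg2rad(1.9);
for name,y0 in(("L",.085),("R",-.05)):
    m=(q[:,2]>.09)&(q[:,2]<.15)&(q[:,0]>.58)&(q[:,0]<.69)&(abs(q[:,1]-y0)<.012)
    s=q[m]; s=s[np.argsort(s[:,0])]
    b=np.round(s[:,0],3)
    print(name,[(float(x),int((b==x).sum()),round(float(np.median(s[b==x,2])),3)) for x in np.unique(b)])
```

```text
L [(0.608, 10, 0.11), (0.609, 18, 0.11), (0.61, 14, 0.111), (0.611, 12, 0.112), (0.612, 10, 0.112), (0.613, 10, 0.112), (0.614, 17, 0.112), (0.615, 6, 0.112), (0.616, 4, 0.112), (0.617, 5, 0.112), (0.618, 1, 0.111), (0.619, 5, 0.111), (0.62, 3, 0.112), (0.621, 3, 0.112), (0.622, 2, 0.111), (0.623, 3, 0.111), (0.624, 5, 0.112), (0.625, 3, 0.112), (0.626, 3, 0.112), (0.627, 1, 0.11), (0.628, 4, 0.112), (0.629, 1, 0.112), (0.63, 2, 0.109), (0.631, 5, 0.112), (0.632, 2, 0.11), (0.633, 2, 0.111), (0.634, 4, 0.111), (0.635, 3, 0.112), (0.636, 3, 0.111), (0.637, 2, 0.11), (0.638, 3, 0.111), (0.639, 4, 0.111), (0.64, 4, 0.112), (0.641, 1, 0.113), (0.642, 3, 0.111), (0.643, 4, 0.112), (0.644, 1, 0.109), (0.652, 6, 0.092)]
R [(0.612, 2, 0.111), (0.613, 25, 0.11), (0.614, 20, 0.111), (0.615, 16, 0.112), (0.616, 15, 0.112), (0.617, 17, 0.113), (0.618, 11, 0.112), (0.619, 10, 0.111), (0.656, 55, 0.112), (0.657, 113, 0.113), (0.658, 16, 0.135), (0.659, 6, 0.136), (0.66, 8, 0.137), (0.661, 5, 0.137), (0.662, 3, 0.136), (0.663, 6, 0.136), (0.664, 5, 0.136), (0.665, 4, 0.137), (0.666, 5, 0.138), (0.667, 8, 0.139), (0.668, 4, 0.14), (0.669, 1, 0.139), (0.67, 3, 0.14), (0.671, 2, 0.14), (0.672, 2, 0.141), (0.674, 2, 0.141)]
```

Emit:
{"name": "jog_arm", "arguments": {
  "series": [0,0,0,34,8,0,0,0,0,0,34,8,0,0,0,0,0,0,0,0,0,0,0,0,0,0,0,0]
}}

```text
time: 3.05
eef_pos: [0.6304, 0.0713, 0.2646]
eef_rot: [179.9, -0.4, 92.9]
force: [-0.3, 0.5, 0.2]
opening: 0.004
```

Emit:
{"name": "jog_arm", "arguments": {
  "series": [0,0,-0.015,4,-15,-30,0,0,0,0,0,0,-30,0,0,0,0,0,0,0,0,0,0,0,0,0,0,0]
}}

```text
time: 3.45
eef_pos: [0.6322, 0.06, 0.2052]
eef_rot: [179.8, -0.5, 92.3]
force: [0.7, -0.6, 1.0]
opening: 0.006
```

Emit:
{"name": "jog_arm", "arguments": {
  "series": [0,0,0,2,-3,-20,0,0,0,0,0,0,-20,0,0,0,0,0,0,-20,0,0,0,0,0,0,0,0]
}}

```text
time: 3.85
eef_pos: [0.6357, 0.0598, 0.1511]
eef_rot: [179.3, -0.7, 92.5]
force: [-0.1, -0.0, 0.2]
opening: 0.004
```

Run:
```python
from look import *
K,T,im,D,P=look("w2"); s=robot.observe();print(s["eef_pos"],s["eef_rot"],s["force"])
im2,_=robot.snapshot("side"); c=im2[140:240,280:380]
cv2.imwrite("pics/v2.png",np.hstack([cv2.resize(im,(640,400)),cv2.resize(c,None,fx=1.6,fy=4)]))
q=P[D>0]
for y0 in(.028,.085):
    m=(q[:,2]>.1)&(q[:,2]<.116)&(q[:,0]>.58)&(q[:,0]<.63)&(abs(q[:,1]-y0)<.006)
    print(y0,m.sum(),np.percentile(q[m][:,0],[0,25,50,75,100]) if m.sum() else 0)
```

```text
[0.63664423 0.05974692 0.15270816] [179.228362    -0.71593934  92.4774788 ] [0.6165749  0.03148068 0.43194875]
0.028 160 [0.60991721 0.61131823 0.61323221 0.6152924  0.61904111]
0.085 157 [0.60823885 0.60978479 0.61171335 0.61371513 0.61712513]
```

View pics/v2.png

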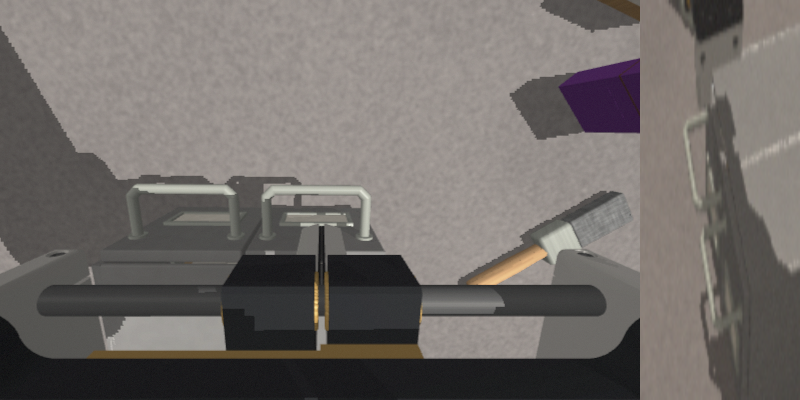

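The wrist view shows the left bow at columns 264–370, row 188, centred on the fingers at column 321. The bar is at x≈0.6125 and the gap behind it is clear, so I'll lower into it.

Emit:
{"name": "jog_arm", "arguments": {
  "series": [0,0,0,-3,0,-20,0,0,0,0,0,0,-20,0,0,0,0,0,0,-20,0,0,0,0,0,0,0,0]
}}

```text
time: 4.35
eef_pos: [0.6381, 0.0613, 0.1005]
eef_rot: [178.6, -0.9, 92.5]
force: [0.3, -0.4, 0.0]
opening: 0.004
```

```bash
cat > corr.py <<'E'
from h import *
import sys
def corr(yaw):
    s=robot.observe(); C=R.from_euler('xyz',s["eef_rot"],degrees=True); t=R.from_euler('xyz',[180,0,yaw],degrees=True)
    print(s["time"],s["eef_pos"].round(4),s["eef_rot"].round(2),"F",s["force"].round(1),"op",round(s["opening"],3),"turn",(t*C.inv()).as_rotvec().round(4))
corr(float(sys.argv[1]))
E
python3 corr.py 92
```

```text
4.35 [0.6381 0.0613 0.1005] [178.57  -0.88  92.55] F [ 0.3 -0.4  0. ] op 0.004 turn [-0.0164  0.0243 -0.0094]
```

Emit:
{"name": "jog_arm", "arguments": {
  "series": [-0.016,0.024,-0.009,-8,-3,-12,0,0,0,0,0,0,0,0,0,0,0,0,0,0,0]
}}

```text
time: 4.65
eef_pos: [0.6316, 0.0584, 0.092]
eef_rot: [179.9, 0.0, 92.0]
force: [0.3, -0.6, 0.7]
opening: 0.001
```

```bash
python3 corr.py 92
```

```text
4.65 [0.6316 0.0584 0.092 ] [1.7985e+02 1.0000e-02 9.1980e+01] F [ 0.3 -0.6  0.7] op 0.001 turn [0.     0.0026 0.0004]
```

Emit:
{"name": "jog_arm", "arguments": {
  "series": [0,0,0,-3,0,0,0,0,0,0,-3,0,0,0,0,0,0,-4,0,0,0,0,0,0,-5,0,0,0,0,0,0,-6,0,0,0,0,0,0,-7,0,0,0,0,0,0,-8,0,0,0,0,0,0,-8,0,0,0]
}}

```text
time: 5.45
eef_pos: [0.5904, 0.0581, 0.0953]
eef_rot: [179.2, -0.0, 91.9]
force: [5.3, -0.9, -3.4]
opening: 0.007
```

Emit:
{"name": "jog_arm", "arguments": {
  "series": [0.006,0,0,-8,-0.3,-1,0,0.006,0,0,-8,-0.3,-1,0,0,0,0,-8,-0.3,-1,0,0,0,0,-8,-0.3,-1,0,0,0,0,-8,-0.3,-1,0,0,0,0,-8,-0.3,0,0,0,0,0,-8,-0.3,0,0,0,0,0,-7,-0.3,0,0]
}}

```text
time: 6.25
eef_pos: [0.5323, 0.0563, 0.0964]
eef_rot: [178.0, -0.9, 91.9]
force: [5.7, 0.1, -3.7]
opening: 0.004
```

```bash
python3 corr.py 92
```

```text
6.25 [0.5323 0.0563 0.0964] [177.96  -0.92  91.9 ] F [ 5.7  0.1 -3.7] op 0.004 turn [-0.0172  0.035   0.002 ]
```

Emit:
{"name": "jog_arm", "arguments": {
  "series": [-0.004,0.01,0,-7,-0.3,-2,0,-0.004,0.01,0,-7,-0.3,-1,0,-0.004,0.01,0,-7,-0.3,-1,0,-0.004,0.01,0,-7,-0.3,-1,0,0,0.005,0,-7,-0.3,-1,0,0,0.005,0,-6,-0.3,0,0,0,0.005,0,-5,-0.3,0,0,0,0.005,0,-4,-0.3,0,0]
}}

```text
time: 7.05
eef_pos: [0.4823, 0.0546, 0.0926]
eef_rot: [-178.7, -0.1, 91.9]
force: [5.1, 2.1, -1.7]
opening: 0.006
```

```bash
python3 corr.py 92
```

```text
7.05 [0.4823 0.0546 0.0926] [-1.7873e+02 -1.2000e-01  9.1900e+01] F [ 5.1  2.1 -1.7] op 0.006 turn [-0.0013 -0.0222  0.0017]
```

Travel is 142 mm and the stop is at 175 mm, so I'll slow down.

Emit:
{"name": "jog_arm", "arguments": {
  "series": [0,-0.01,0,-5,0,0,0,0,-0.01,0,-5,0,0,0,0,0,0,-5,0,0,0,0,0,0,-4,0,0,0,0,0,0,-3,0,0,0,0,0,0,-2,0,0,0,0,0,0,-2,0,0,0]
}}

```text
time: 7.75
eef_pos: [0.4546, 0.0537, 0.0927]
eef_rot: [-179.9, -0.0, 91.9]
force: [4.6, -2.2, -1.4]
opening: 0.006
```

```bash
python3 corr.py 92
```

```text
7.75 [0.4546 0.0537 0.0927] [-1.7988e+02 -3.0000e-02  9.1880e+01] F [ 4.6 -2.2 -1.4] op 0.006 turn [-0.0004 -0.0021  0.0021]
```

Emit:
{"name": "jog_arm", "arguments": {
  "series": [0,0,0,-2,0,0,0,0,0,0,-2,0,0,0,0,0,0,-1.5,0,0,0]
}}

```text
time: 8.05
eef_pos: [0.4509, 0.0537, 0.0931]
eef_rot: [179.9, -0.0, 91.9]
force: [18.3, -0.9, -12.3]
opening: 0.003
```

Emit:
{"name": "jog_arm", "arguments": {
  "series": [0,0,0,-1.5,0,0,0,0,0,0,-1.5,0,0,0]
}}

```text
time: 8.25
eef_pos: [0.4511, 0.0539, 0.0936]
eef_rot: [179.5, -0.0, 91.9]
force: [14.4, -1.1, -9.0]
opening: 0.002
```

It's at the stop: the force rose to about 18 N with no further motion. I'll back off the bar, go up and look.

Emit:
{"name": "jog_arm", "arguments": {
  "series": [0,0,0,5,0,0,0,0,0,0,5,0,0,0,0,0,0,0,0,0,0,0,0,0,0,0,30,0,0,0,0,0,0,40,0,0,0,0,0,0,45,0,0,0,0,0,0,45,0,0,0,0,0,0,40,0]
}}

```text
time: 9.05
eef_pos: [0.4527, 0.052, 0.2939]
eef_rot: [-179.4, 0.3, 91.8]
force: [0.6, 0.4, 0.4]
opening: 0.01
```

```bash
python3 corr.py 92
python3 - <<'E'
from look import *
K,T,im,D,P=look("w3")
for n in("top","side"):
    K2,T2=campose(n); i2,D2=robot.snapshot(n); np.savez(f"{n}3.npz",D=D2,K=K2,T=T2,im=i2)
    if n=="top": t=i2
    else: s=i2
for c in("top","side"):
  K2,T2=campose(c)
  for n,z in(("handle",.108),("follower",.02),("filed1_mid",.065),("filed2_mid",.065),("filed3_mid",.065),("filed4_mid",.065),("filed5_mid",.065),("drawer",0)):
    for r in robot.place_of(c,n)[:2]: print(c,n,round(r["score"],2),np.round(r["point"]),at_z(K2,T2,r["point"],z).round(3))
cv2.imwrite("pics/v3.png",np.hstack([cv2.resize(t[150:280,240:370],None,fx=3,fy=3,interpolation=2),cv2.resize(s[130:260,240:370],None,fx=3,fy=3,interpolation=2)]))
E
```

```text
9.05 [0.4527 0.052  0.2939] [-179.36    0.33   91.84] F [0.6 0.4 0.4] op 0.01 turn [ 0.0061 -0.011   0.0027]
top follower 0.78 [284. 203.] [0.608 0.065 0.02 ]
top follower 0.19 [290. 252.] [0.486 0.049 0.02 ]
top filed1_mid 0.41 [286. 243.] [0.508 0.054 0.065]
top filed3_mid 0.51 [286. 232.] [0.533 0.054 0.065]
top filed4_mid 0.44 [288. 223.] [0.554 0.049 0.065]
top drawer 0.9 [288. 249.] [0.495 0.054 0.   ]
side handle 0.61 [240. 193.] [0.425 0.057 0.108]
side handle 0.18 [334. 218.] [ 0.636 -0.084  0.108]
side follower 0.64 [312. 203.] [0.614 0.06  0.02 ]
side filed1_mid 0.72 [320. 210.] [ 0.62  -0.013  0.065]
side filed1_mid 0.69 [271. 200.] [0.502 0.056 0.065]
side filed2_mid 0.38 [372. 343.] [ 0.634 -0.39   0.065]
side filed3_mid 0.67 [284. 198.] [0.537 0.055 0.065]
side filed4_mid 0.63 [289. 200.] [0.548 0.045 0.065]
side drawer 0.77 [268. 217.] [0.49  0.055 0.   ]
```

View pics/v3.png

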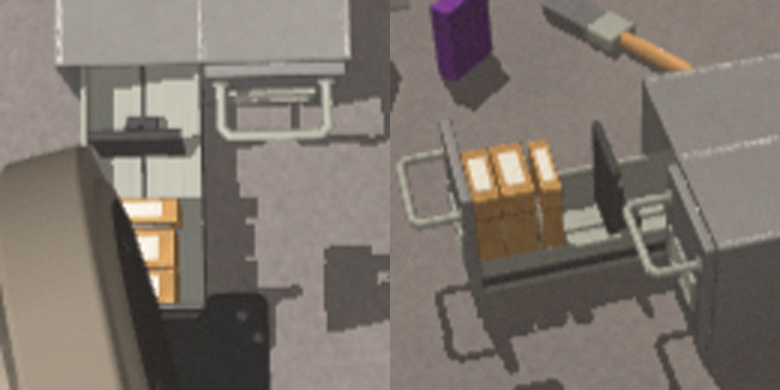

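The drawer is out and three cartons stand in it. The second is thick (filed3) and the third thin (filed4), so the follower target is 0.090–0.0955. The follower is at world x≈0.611, with a clear gap in front of it. Next is the brown carton.

Emit:
{"name": "jog_arm", "arguments": {
  "series": [0,0,-0.05,-4,44,-5,94,0,0,-0.05,-4,44,-5,94,0,0,-0.05,-4,44,-5,94,0,0,-0.05,-4,44,-5,94,0,0,-0.05,-4,40,-5,94,0,0,-0.05,-4,40,-5,94,0,0,-0.05,-4,30,-5,94,0,0,0,0,0,0,94]
}}

```text
time: 10.8
eef_pos: [0.4224, 0.3487, 0.2561]
eef_rot: [-179.5, 0.2, 70.7]
force: [0.9, -0.9, -0.2]
opening: 0.648
```

```bash
python3 - <<'E'
from look import *
K,T,im,D,P=look("w4"); q=P[D>0]
m=(abs(q[:,2]-.09)<.005)&(q[:,0]>.36)&(q[:,0]<.465)&(q[:,1]>.28)&(q[:,1]<.44)
r=cv2.minAreaRect(q[m][:,:2].astype(np.float32)*1000);print(m.sum(),r,np.median(q[m],0))
E
python3 corr.py 71.7
```

```text
1026 ((422.9804992675781, 363.4772644042969), (63.567535400390625, 24.285564422607422), 70.6144790649414) [0.42263431 0.36330128 0.09036083]
10.85 [0.4231 0.3469 0.2564] [-179.51    0.21   70.74] F [-0.1 -0.6 -1. ] op 0.697 turn [ 0.0006 -0.0093  0.0168]
```

Emit:
{"name": "jog_arm", "arguments": {
  "series": [0,-0.009,0,0,8,-20,94,0,0,0,0,8,-20,94,0,0,0,0,0,-20,94,0,0,0,0,0,-20,94,0,0,0,0,0,-20,94,0,0,0,0,0,0,94]
}}

```text
time: 11.45
eef_pos: [0.4262, 0.3575, 0.1553]
eef_rot: [179.8, -0.1, 70.6]
force: [-0.5, -0.0, 0.5]
opening: 0.999
```

```bash
python3 corr.py 70.7
```

```text
11.45 [0.4262 0.3575 0.1553] [ 1.7983e+02 -7.0000e-02  7.0640e+01] F [-0.5 -0.   0.5] op 0.999 turn [-0.0002  0.0032  0.001 ]
```

Emit:
{"name": "jog_arm", "arguments": {
  "series": [0,0,0,-4,6,0,94,0,0,0,0,0,0,94,0,0,0,0,0,-15,94,0,0,0,0,0,-15,94,0,0,0,0,0,0,94]
}}

```text
time: 11.95
eef_pos: [0.4245, 0.3645, 0.1303]
eef_rot: [179.7, -0.4, 70.6]
force: [-0.1, -0.5, -1.2]
opening: 1.002
```

```bash
python3 corr.py 70.7
```

```text
11.95 [0.4245 0.3645 0.1303] [179.67  -0.43  70.6 ] F [-0.1 -0.5 -1.2] op 1.002 turn [-0.0052  0.008   0.0018]
```

Emit:
{"name": "jog_arm", "arguments": {
  "series": [-0.005,0.008,0,-2,0,-18,94,0,0,0,0,0,-18,94,0,0,0,-1,0,-18,94,0,0,0,-1,0,-12,94,0,0,0,0,0,0,94]
}}

```text
time: 12.45
eef_pos: [0.4218, 0.3664, 0.0651]
eef_rot: [179.9, -0.3, 70.6]
force: [0.1, 0.1, 1.0]
opening: 1.001
```

```bash
python3 corr.py 70.7
```

```text
12.45 [0.4218 0.3664 0.0651] [179.93  -0.26  70.63] F [0.1 0.1 1. ] op 1.001 turn [-0.0039  0.0026  0.0013]
```

Emit:
{"name": "jog_arm", "arguments": {
  "series": [-0.004,0.002,0,1.5,-2.5,-6,94,0,0,0,0,0,0,94,0,0,0,0,0,0,60,0,0,0,0,0,0,55,0,0,0,0,0,0,50,0,0,0,0,0,0,50,0,0,0,0,0,0,50]
}}

```text
time: 13.15
eef_pos: [0.4247, 0.3646, 0.0613]
eef_rot: [179.9, -0.2, 70.6]
force: [0.5, -0.1, -1.9]
opening: 0.678
```

```bash
python3 corr.py 70.7
```

```text
13.15 [0.4247 0.3646 0.0613] [ 1.799e+02 -1.500e-01  7.061e+01] F [ 0.5 -0.1 -1.9] op 0.678 turn [-0.0019  0.0025  0.0015]
```

Gripped at 63.7 mm opening, which matches the 64 mm width. I'll lift.

Emit:
{"name": "jog_arm", "arguments": {
  "series": [0,0,0,0,0,15,40,0,0,0,0,0,25,40,0,0,0,0,0,35,40,0,0,0,0,0,40,40,0,0,0,0,0,40,40,0,0,0,0,0,25,40,0,0,0,0,0,0,40]
}}

```text
time: 13.85
eef_pos: [0.4225, 0.3625, 0.247]
eef_rot: [180.0, 0.1, 70.6]
force: [0.1, 0.7, -2.1]
opening: 0.677
```

```bash
python3 corr.py 70.7;  python3 - <<'E'
from look import *
K,T,im,D,P=look("w5")
tt,D2=robot.snapshot("top"); K2,T2=campose("top")
np.savez("top5.npz",D=D2,K=K2,T=T2,im=tt)
ss,D3=robot.snapshot("side"); K3,T3=campose("side"); np.savez("side5.npz",D=D3,K=K3,T=T3,im=ss)
c=np.deg2rad(1.9); u=np.array([np.cos(c),np.sin(c)])
for n,K,T,D in(("top",K2,T2,D2),("side",K3,T3,D3)):
    q=cloud(K,T,D)[D>0]
    # along drawer coordinate relative to (0.487,0.052)
    r=q[:,:2]-[.487,.052]; a=r@u; b=r@[-u[1],u[0]]
    m=(a>-.07)&(a<.2)&(abs(b)<.035)&(q[:,2]>.1)&(q[:,2]<.145)
    h=np.round(a[m]/.002)*2; print(n,[(int(x),int((h==x).sum()),int(round(1000*np.median(q[m][h==x,2])))) for x in np.unique(h)])
    m=(a>-.002)&(a<.1)&(q[:,2]>.105)&(q[:,2]<.115)&(abs(b)<.06); print("b range cartons",np.percentile(b[m],[1,99]))
    m=(a>.1)&(a<.15)&(q[:,2]>.11)&(q[:,2]<.125)&(abs(b)<.06); print("b range follower",np.percentile(b[m],[1,99]),np.percentile(a[m],[2,50,98]))
    m=(a>-.02)&(a<.17)&(q[:,2]>.045)&(q[:,2]<.058)&(abs(b)<.08); print("walls b",np.percentile(b[m],[1,5,50,95,99]))
cv2.imwrite("pics/v5.png",np.hstack([cv2.resize(tt[150:280,240:370],None,fx=3,fy=3,interpolation=2),cv2.resize(ss[130:260,240:370],None,fx=3,fy=3,interpolation=2)]))
E
```

```text
13.85 [0.4225 0.3625 0.247 ] [1.7999e+02 6.0000e-02 7.0620e+01] F [ 0.1  0.7 -2.1] op 0.677 turn [ 0.001  -0.0002  0.0014]
top [(-54, 10, 108), (-52, 26, 110), (-50, 30, 111), (-48, 29, 110), (-46, 28, 110), (-44, 1, 110), (-10, 13, 134), (-8, 31, 135), (-6, 30, 135), (-4, 31, 136), (-2, 30, 135), (0, 23, 134), (4, 29, 109), (6, 29, 109), (8, 27, 109), (10, 25, 109), (12, 25, 109), (14, 25, 109), (16, 25, 109), (18, 26, 109), (20, 26, 109), (22, 24, 110), (24, 29, 108), (26, 29, 109), (28, 14, 106), (30, 23, 108), (32, 25, 109), (34, 24, 109), (36, 25, 109), (38, 25, 109), (40, 23, 109), (42, 24, 109), (44, 27, 109), (46, 28, 109), (48, 27, 109), (50, 25, 109), (52, 22, 109), (54, 23, 109), (56, 14, 109), (62, 1, 111), (64, 28, 109), (66, 29, 109), (68, 29, 109), (70, 24, 109), (72, 27, 109), (74, 21, 109), (76, 25, 109), (78, 24, 109), (80, 16, 107), (122, 24, 109), (124, 40, 115), (126, 29, 117), (128, 28, 117), (130, 16, 116), (176, 31, 138), (178, 25, 138), (180, 33, 139), (182, 27, 139), (184, 30, 139), (186, 26, 139), (188, 24, 139), (190, 31, 139), (192, 27, 139), (194, 30, 13
[... 831 characters left out ...]
, (50, 17, 110), (52, 16, 111), (54, 13, 110), (56, 12, 111), (58, 1, 108), (62, 6, 107), (64, 19, 110), (66, 17, 110), (68, 12, 110), (70, 17, 110), (72, 12, 109), (74, 18, 111), (76, 16, 110), (78, 13, 111), (80, 5, 111), (122, 9, 110), (124, 36, 114), (126, 15, 119), (128, 13, 117), (130, 11, 117), (176, 19, 139), (178, 15, 141), (180, 15, 141), (182, 11, 140), (184, 14, 141), (186, 14, 141), (188, 14, 141), (190, 13, 140), (192, 14, 140), (194, 14, 140), (196, 11, 140), (198, 16, 140), (200, 10, 141)]
b range cartons [-0.03192887  0.03372401]
b range follower [-0.03668937  0.03416947] [0.12268362 0.12568265 0.13010257]
walls b [-0.07486577 -0.05041277 -0.0373873   0.04487627  0.04737149]
```

View pics/v5.png

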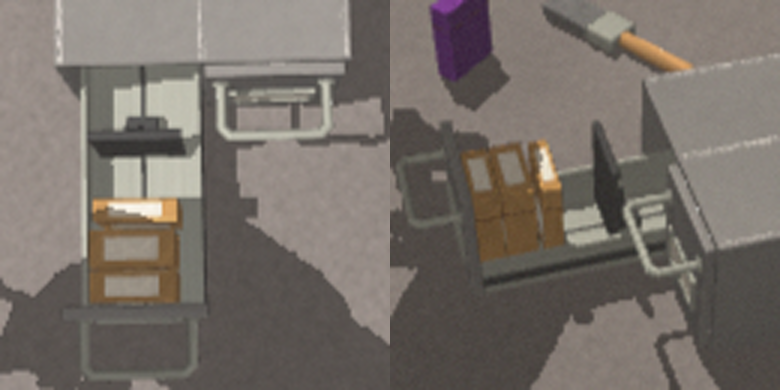

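The drawer frame fits: panel at −10…0, cabinet face at 175. The third carton's back is at 80, the follower's face at about 122, and they are centred in y. I'll aim the carton middle at 101, i.e. TCP ≈ (0.589, 0.0555).

Emit:
{"name": "jog_arm", "arguments": {
  "series": [0,0,0.046,12,-22,0,40,0,0,0.046,18,-33,0,40,0,0,0.046,20,-36,0,40,0,0,0.046,22,-40,0,40,0,0,0.046,22,-40,0,40,0,0,0.046,20,-38,0,40,0,0,0.046,18,-33,0,40,0,0,0.046,12,-22,0,40]
}}

```text
time: 14.8
eef_pos: [0.5604, 0.088, 0.228]
eef_rot: [-178.9, 1.1, 93.1]
force: [0.1, 0.4, -1.3]
opening: 0.679
```

Emit:
{"name": "jog_arm", "arguments": {
  "series": [0,0,0,0,0,0,40,0,0,0,0,0,0,40]
}}

```text
time: 15.0
eef_pos: [0.5601, 0.0835, 0.2245]
eef_rot: [-178.7, 1.3, 92.8]
force: [-0.2, 1.3, -1.2]
opening: 0.677
```

```bash
python3 corr.py 91.9
```

```text
15.0 [0.5601 0.0835 0.2245] [-178.68    1.29   92.8 ] F [-0.2  1.3 -1.2] op 0.677 turn [ 0.0235 -0.0221 -0.0155]
```

Emit:
{"name": "jog_arm", "arguments": {
  "series": [0.023,-0.022,-0.018,10,-9,0,40,0,0,0,10,-9,0,40,0,0,0,8,-9,0,40,0,0,0,0,0,0,40,0,0,0,0,0,0,40]
}}

```text
time: 15.5
eef_pos: [0.5893, 0.0565, 0.2226]
eef_rot: [-180.0, -0.1, 91.8]
force: [0.3, 0.1, -1.8]
opening: 0.676
```

```bash
python3 corr.py 91.8
```

```text
15.5 [0.5893 0.0565 0.2226] [-1.7996e+02 -7.0000e-02  9.1770e+01] F [ 0.3  0.1 -1.8] op 0.676 turn [-0.0011 -0.0008  0.0006]
```

Emit:
{"name": "jog_arm", "arguments": {
  "series": [0,0,0,0,0,-15,40,0,0,0,0,0,-15,40,0,0,0,0,0,0,40]
}}

```text
time: 15.8
eef_pos: [0.5887, 0.0578, 0.1902]
eef_rot: [-180.0, -0.1, 91.9]
force: [-0.3, 0.3, -2.7]
opening: 0.681
```

```bash
python3 corr.py 91.8
python3 - <<'E'
from look import *
ss,D3=robot.snapshot("side"); tt,_=robot.snapshot("top"); K,T=campose("side")
q=cloud(K,T,D3)
c=np.deg2rad(1.9); u=np.array([np.cos(c),np.sin(c)])
hs=cv2.cvtColor(ss,cv2.COLOR_BGR2HSV); br=(hs[...,0]>5)&(hs[...,0]<22)&(hs[...,1]>90)&(D3>0)
p=q[br]; r=p[:,:2]-[.487,.052]; a=r@u;b=r@[-u[1],u[0]]
m=(a>-.02)&(a<.17)&(abs(b)<.06)&(p[:,2]>.125); print("held carton",m.sum(),np.percentile(a[m],[1,5,50,95,99]).round(4),p[m][:,2].min(),p[m][:,2].max(),np.percentile(b[m],[1,99]).round(4))
m=(a>-.02)&(a<.17)&(abs(b)<.06)&(p[:,2]<.112);h=np.round(a[m]/.004)*4;print([(int(x),int((h==x).sum())) for x in np.unique(h)])
cv2.imwrite("pics/v6.png",np.hstack([cv2.resize(tt[150:280,240:370],None,fx=3,fy=3,interpolation=2),cv2.resize(ss[110:240,240:370],None,fx=3,fy=3,interpolation=2)]))
E
```

```text
15.8 [0.5887 0.0578 0.1902] [-1.7996e+02 -1.0000e-01  9.1860e+01] F [-0.3  0.3 -2.7] op 0.681 turn [-0.0017 -0.0007 -0.001 ]
held carton 279 [0.0115 0.075  0.0916 0.1102 0.1111] 0.13113810908338974 0.5621430292297956 [-0.0496  0.037 ]
[(0, 3), (4, 34), (8, 45), (12, 40), (16, 39), (20, 37), (24, 48), (28, 51), (32, 53), (36, 42), (40, 34), (44, 40), (48, 35), (52, 47), (56, 26), (64, 94), (68, 37), (72, 34), (76, 41), (80, 11)]
```

View pics/v6.png

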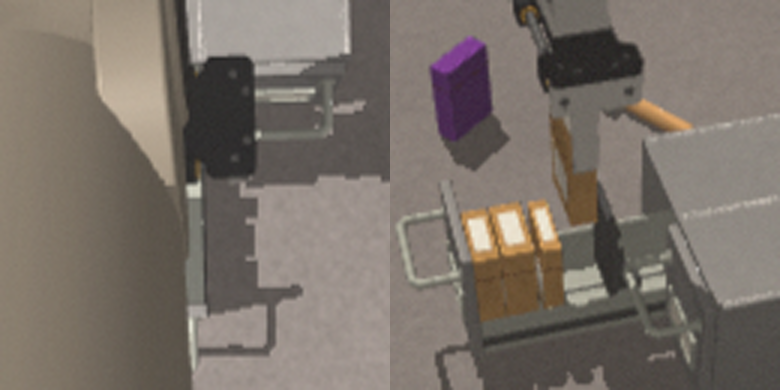

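The carton hangs straight above the gap, spanning 87–111 along the drawer against a gap of 80–122. I'll lower with a 2 mm shift.

Emit:
{"name": "jog_arm", "arguments": {
  "series": [0,0,0,1,-2,-15,40,0,0,0,0,0,-15,40,0,0,0,0,0,-15,40,0,0,0,0,0,0,40]
}}

```text
time: 16.3
eef_pos: [0.5913, 0.056, 0.1449]
eef_rot: [179.8, -0.2, 91.9]
force: [-0.4, -0.2, -2.3]
opening: 0.677
```

```bash
python3 corr.py 91.8
```

```text
16.3 [0.5913 0.056  0.1449] [ 1.7979e+02 -1.6000e-01  9.1900e+01] F [-0.4 -0.2 -2.3] op 0.677 turn [-0.0029  0.0036 -0.0017]
```

Emit:
{"name": "jog_arm", "arguments": {
  "series": [-0.003,0.004,0,-1,0,-15,40,0,0,0,0,0,-15,40,0,0,0,0,0,-13,40,0,0,0,0,0,-8,40,0,0,0,0,0,0,40]
}}

```text
time: 16.8
eef_pos: [0.5906, 0.0561, 0.0905]
eef_rot: [180.0, 0.0, 91.9]
force: [0.0, -0.5, -1.2]
opening: 0.68
```

```bash
python3 corr.py 91.8
```

```text
16.8 [0.5906 0.0561 0.0905] [1.7999e+02 2.0000e-02 9.1910e+01] F [ 0.  -0.5 -1.2] op 0.68 turn [ 0.0003  0.0003 -0.002 ]
```

Emit:
{"name": "jog_arm", "arguments": {
  "series": [0,0,0,0,0,-4,40,0,0,0,0,0,-3,40,0,0,0,0,0,-1.5,40,0,0,0,0,0,0,40]
}}

```text
time: 17.2
eef_pos: [0.5914, 0.0562, 0.0823]
eef_rot: [179.9, 0.0, 91.9]
force: [-0.3, 0.3, -0.9]
opening: 0.681
```

Emit:
{"name": "jog_arm", "arguments": {
  "series": [0,0,0,0,0,-1,40,0,0,0,0,0,-1,40]
}}

```text
time: 17.4
eef_pos: [0.592, 0.0562, 0.0812]
eef_rot: [179.8, -0.0, 91.9]
force: [-3.4, -2.4, 10.8]
opening: 0.683
```

On the floor: 10.8 N upward at the expected height. I'll release.

Emit:
{"name": "jog_arm", "arguments": {
  "series": [0,0,0,0,0,0,66,0,0,0,0,0,0,70,0,0,0,0,0,0,78,0,0,0,0,0,0,84,0,0,0,0,0,0,84]
}}

```text
time: 17.9
eef_pos: [0.5926, 0.0563, 0.0819]
eef_rot: [179.7, -0.0, 91.9]
force: [0.3, -0.3, 0.2]
opening: 0.891
```

```bash
python3 corr.py 91.8
```

```text
17.9 [0.5926 0.0563 0.0819] [ 1.7973e+02 -4.0000e-02  9.1900e+01] F [ 0.3 -0.3  0.2] op 0.891 turn [-0.0008  0.0047 -0.0018]
```

Emit:
{"name": "jog_arm", "arguments": {
  "series": [0,0.004,0,0,0,15,84,0,0,0,0,0,30,84,0,0,0,0,0,40,84,0,0,0,0,0,40,60,0,0,0,15,0,20,20,0,0,0,20,0,0,0,0,0,0,10,0,0,0,0,0,0,0,0,0,0]
}}

```text
time: 18.7
eef_pos: [0.6369, 0.056, 0.2326]
eef_rot: [-179.9, -0.0, 91.9]
force: [-0.1, -0.0, -1.5]
opening: 0.507
```

```bash
python3 corr.py 91.8
python3 - <<'E'
from look import *
K,T,im,D,_=look("w7")
ss,D3=robot.snapshot("side"); K,T=campose("side")
q=cloud(K,T,D3)
c=np.deg2rad(1.9); u=np.array([np.cos(c),np.sin(c)])
p=q[D3>0]; r=p[:,:2]-[.487,.052]; a=r@u;b=r@[-u[1],u[0]]
m=(a>-.02)&(a<.17)&(abs(b)<.04)&(p[:,2]>.1)&(p[:,2]<.14);h=np.round(a[m]/.002)*2;print([(int(x),int((h==x).sum()),int(1000*np.median(p[m][h==x,2]))) for x in np.unique(h)])
cv2.imwrite("pics/v7.png",np.hstack([cv2.resize(im,(480,300)),cv2.resize(ss[130:230,240:340],None,fx=3,fy=3,interpolation=2)]))
E
```

```text
18.7 [0.6369 0.056  0.2326] [-1.7993e+02 -3.0000e-02  9.1910e+01] F [-0.1 -0.  -1.5] op 0.507 turn [-0.0005 -0.0012 -0.002 ]
[(-20, 3, 112), (-18, 1, 108), (-16, 2, 110), (-14, 3, 111), (-12, 4, 113), (-10, 31, 120), (-8, 16, 136), (-6, 17, 136), (-4, 19, 136), (-2, 16, 136), (0, 14, 135), (4, 13, 110), (6, 15, 110), (8, 14, 110), (10, 17, 110), (12, 16, 110), (14, 15, 110), (16, 13, 110), (18, 17, 110), (20, 14, 110), (22, 16, 110), (24, 13, 110), (26, 14, 110), (28, 7, 104), (30, 19, 110), (32, 15, 110), (34, 16, 110), (36, 16, 110), (38, 17, 110), (40, 15, 110), (42, 14, 110), (44, 17, 110), (46, 16, 110), (48, 13, 110), (50, 16, 110), (52, 13, 109), (54, 19, 110), (56, 7, 110), (58, 2, 107), (62, 5, 103), (64, 25, 109), (66, 15, 109), (68, 15, 110), (70, 12, 111), (72, 18, 110), (74, 13, 109), (76, 17, 111), (78, 12, 109), (80, 6, 109), (92, 26, 106), (94, 17, 111), (96, 14, 109), (98, 15, 110), (100, 13, 110), (102, 15, 110), (104, 15, 110), (106, 14, 109), (108, 18, 110), (110, 14, 110), (112, 13, 110), (114, 16, 110), (122, 15, 108), (124, 37, 115), (126, 16, 117), (128, 16, 117), (130, 8, 117)]
```

View pics/v7.png

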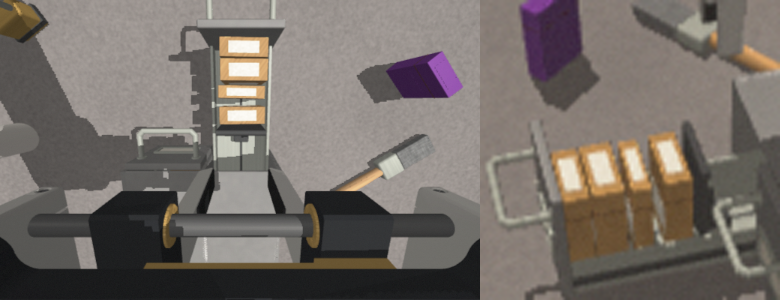

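All four cartons stand, the new one at 92–115 in front of the follower at 122–130. I'll close the fingers and go down behind the follower.

Emit:
{"name": "jog_arm", "arguments": {
  "series": [0,0,0,0,1,0,0,0,0,0,0,0,0,0,0,0,0,0,0,-15,0,0,0,0,0,0,-20,0,0,0,0,0,0,-20,0,0,0,0,0,0,-15,0,0,0,0,0,0,0,0]
}}

```text
time: 19.5
eef_pos: [0.6313, 0.057, 0.1548]
eef_rot: [-179.6, -0.0, 91.9]
force: [0.4, 0.7, 0.0]
opening: 0.001
```

```bash
python3 corr.py 91.8
```

```text
19.5 [0.6313 0.057  0.1548] [-1.7961e+02 -2.0000e-02  9.1940e+01] F [0.4 0.7 0. ] op 0.001 turn [-0.0001 -0.0068 -0.0024]
```

Emit:
{"name": "jog_arm", "arguments": {
  "series": [0,-0.007,0,7,0,0,0,0,0,0,0,0,0,0,0,0,0,1,0,-15,0,0,0,0,0,0,-15,0,0,0,0,0,0,0,0]
}}

```text
time: 20.0
eef_pos: [0.6404, 0.0572, 0.1236]
eef_rot: [179.8, -0.0, 91.9]
force: [-0.2, 0.2, -1.0]
opening: 0.005
```

```bash
python3 corr.py 91.8
```

```text
20.0 [0.6404 0.0572 0.1236] [ 1.7985e+02 -2.0000e-02  9.1950e+01] F [-0.2  0.2 -1. ] op 0.005 turn [-0.0005  0.0026 -0.0026]
```

Emit:
{"name": "jog_arm", "arguments": {
  "series": [0,0,0,-2,0,-15,0,0,0,0,0,0,-15,0,0,0,0,0,0,-10,0,0,0,0,0,0,0,0]
}}

```text
time: 20.4
eef_pos: [0.6383, 0.0571, 0.0811]
eef_rot: [179.9, -0.0, 91.9]
force: [0.1, -0.1, 0.3]
opening: 0.006
```

```bash
python3 corr.py 91.8
```

```text
20.4 [0.6383 0.0571 0.0811] [ 1.7988e+02 -2.0000e-02  9.1940e+01] F [ 0.1 -0.1  0.3] op 0.006 turn [-0.0004  0.0021 -0.0024]
```

Emit:
{"name": "jog_arm", "arguments": {
  "series": [0,0,0,-4,0,0,0,0,0,0,-3,0,0,0,0,0,0,-3,0,0,0,0,0,0,-3,0,0,0,0,0,0,-3,0,0,0,0,0,0,-3,0,0,0,0,0,0,-3,0,0,0]
}}

```text
time: 21.1
eef_pos: [0.6174, 0.057, 0.0834]
eef_rot: [179.5, -0.0, 91.9]
force: [5.6, 0.0, -3.4]
opening: 0.006
```

```bash
python3 corr.py 91.8
```

```text
21.1 [0.6174 0.057  0.0834] [ 1.7954e+02 -3.0000e-02  9.1920e+01] F [ 5.6  0.  -3.4] op 0.006 turn [-0.0008  0.008  -0.002 ]
```

Emit:
{"name": "jog_arm", "arguments": {
  "series": [0,0.004,0,-2.5,0,-1,0,0,0.004,0,-2.5,0,-1,0,0,0,0,-2.5,0,0,0,0,0,0,-2,0,0,0,0,0,0,-2,0,0,0]
}}

```text
time: 21.6
eef_pos: [0.6073, 0.0569, 0.083]
eef_rot: [179.8, -0.1, 91.9]
force: [6.0, 0.6, -3.9]
opening: 0.008
```

```bash
python3 corr.py 91.8
```

```text
21.6 [0.6073 0.0569 0.083 ] [ 1.7976e+02 -7.0000e-02  9.1900e+01] F [ 6.   0.6 -3.9] op 0.008 turn [-0.0013  0.0042 -0.0018]
```

Emit:
{"name": "jog_arm", "arguments": {
  "series": [0,0.004,0,-2,0,0,0,0,0,0,-2,0,0,0,0,0,0,-1.5,0,0,0,0,0,0,-1.5,0,0,0]
}}

```text
time: 22.0
eef_pos: [0.6008, 0.0567, 0.083]
eef_rot: [179.9, -0.1, 91.9]
force: [7.9, -0.3, -3.6]
opening: 0.005
```

Emit:
{"name": "jog_arm", "arguments": {
  "series": [0,0,0,-1.5,0,0,0,0,0,0,-1.5,0,0,0]
}}

```text
time: 22.2
eef_pos: [0.5986, 0.0566, 0.083]
eef_rot: [179.8, -0.0, 91.9]
force: [9.4, -0.3, -5.9]
opening: 0.004
```

Emit:
{"name": "jog_arm", "arguments": {
  "series": [0,0,0,-1.5,0,0,0,0,0,0,-1.5,0,0,0]
}}

```text
time: 22.4
eef_pos: [0.5982, 0.0566, 0.0834]
eef_rot: [179.5, -0.0, 91.9]
force: [15.7, -0.2, -11.8]
opening: 0.008
```

Emit:
{"name": "jog_arm", "arguments": {
  "series": [0,0,0,-1.2,0,0,0]
}}

```text
time: 22.5
eef_pos: [0.5984, 0.0567, 0.0836]
eef_rot: [179.3, -0.0, 91.9]
force: [12.7, -0.8, -9.5]
opening: 0.005
```

Emit:
{"name": "jog_arm", "arguments": {
  "series": [0,0.008,0,-1.8,0,-0.5,0]
}}

```text
time: 22.6
eef_pos: [0.5982, 0.0567, 0.0834]
eef_rot: [179.6, -0.0, 91.9]
force: [15.0, -1.1, -6.6]
opening: 0.008
```

```bash
python3 corr.py 91.8
```

```text
22.6 [0.5982 0.0567 0.0834] [ 1.7955e+02 -4.0000e-02  9.1890e+01] F [15.  -1.1 -6.6] op 0.008 turn [-0.001   0.0077 -0.0015]
```

The row is stalled at 15 N, above the 7–12 N sliding force, and the finger position matches the prediction. I'll back off, rise and check.

Emit:
{"name": "jog_arm", "arguments": {
  "series": [0,0,0,5,0,0,0,0,0,0,8,0,0,0,0,0,0,3,0,0,0,0,0,0,2,0,25,0,0,0,0,2,0,40,0,0,0,0,2,0,45,0,0,0,0,2,0,40,0,0,0,0,0,0,0,0]
}}

```text
time: 23.4
eef_pos: [0.6191, 0.0563, 0.2363]
eef_rot: [-179.8, 0.0, 91.9]
force: [-0.3, 0.5, -0.1]
opening: 0.009
```

```bash
python3 corr.py 91.8
python3 - <<'E'
from look import *
Kw,Tw,im,Dw,_=look("w8")
ss,D3=robot.snapshot("side"); K,T=campose("side")
c=np.deg2rad(1.9); u=np.array([np.cos(c),np.sin(c)])
for n,K,T,D in(("side",K,T,D3),("wrist",Kw,Tw,Dw)):
    q=cloud(K,T,D); p=q[D>0]; r=p[:,:2]-[.487,.052]; a=r@u;b=r@[-u[1],u[0]]
    m=(a>-.06)&(a<.18)&(abs(b)<.03)&(p[:,2]>.1)&(p[:,2]<.14);h=np.round(a[m]/.002)*2;print(n,[(int(x),int((h==x).sum()),int(1000*np.median(p[m][h==x,2]))) for x in np.unique(h)])
cv2.imwrite("pics/v8.png",np.hstack([cv2.resize(im,(480,300)),cv2.resize(ss[130:230,240:340],None,fx=3,fy=3,interpolation=2)]))
E
```

```text
23.4 [0.6191 0.0563 0.2363] [-1.7982e+02  3.0000e-02  9.1890e+01] F [-0.3  0.5 -0.1] op 0.009 turn [ 0.0006 -0.0032 -0.0015]
side [(-54, 3, 110), (-52, 13, 111), (-50, 13, 112), (-48, 13, 112), (-46, 9, 109), (-10, 22, 119), (-8, 15, 136), (-6, 13, 136), (-4, 12, 137), (-2, 12, 136), (0, 11, 135), (4, 13, 110), (6, 13, 110), (8, 16, 110), (10, 13, 110), (12, 15, 110), (14, 14, 110), (16, 13, 110), (18, 16, 110), (20, 15, 109), (22, 13, 110), (24, 15, 110), (26, 13, 110), (28, 15, 110), (30, 13, 110), (32, 15, 110), (34, 12, 109), (36, 14, 109), (38, 15, 110), (40, 13, 110), (42, 12, 110), (44, 15, 110), (46, 14, 110), (48, 12, 110), (50, 15, 110), (52, 10, 109), (54, 15, 109), (56, 15, 110), (58, 10, 110), (60, 14, 110), (62, 13, 110), (64, 12, 111), (66, 11, 110), (68, 14, 111), (70, 13, 110), (72, 12, 110), (74, 11, 110), (76, 16, 110), (78, 10, 109), (80, 14, 110), (82, 12, 110), (84, 13, 111), (86, 13, 110), (88, 12, 111), (90, 11, 110), (92, 13, 109), (94, 28, 114), (96, 11, 118), (98, 13, 117), (100, 7, 117), (102, 2, 115), (174, 1, 139), (176, 11, 138), (178, 7, 138), (180, 2,
[... 333 characters left out ...]
2, 116, 110), (24, 122, 110), (26, 114, 109), (28, 116, 110), (30, 128, 110), (32, 130, 110), (34, 133, 110), (36, 119, 110), (38, 112, 110), (40, 112, 110), (42, 110, 110), (44, 113, 110), (46, 111, 110), (48, 112, 110), (50, 112, 110), (52, 111, 110), (54, 116, 110), (56, 116, 110), (58, 114, 110), (60, 116, 110), (62, 116, 110), (64, 115, 110), (66, 114, 110), (68, 112, 110), (70, 114, 110), (72, 113, 110), (74, 114, 110), (76, 106, 110), (78, 75, 110), (80, 104, 110), (82, 111, 110), (84, 113, 110), (86, 112, 110), (88, 113, 110), (90, 113, 110), (92, 112, 110), (94, 113, 114), (96, 112, 117), (98, 113, 118), (100, 114, 118), (102, 56, 116), (176, 20, 138), (178, 10, 139), (180, 2, 139)]
```

View pics/v8.png

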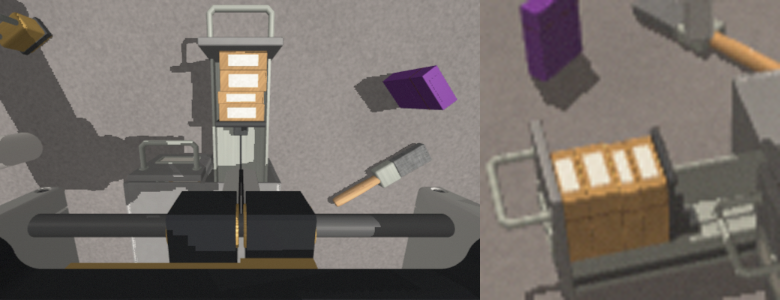

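```bash
python3 -c "
from station import robot
print(robot.sign_off())"
```

```text
the job is handed in; nothing more can be done
None
```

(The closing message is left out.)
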